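Snap the spare surge-arrester cartridge home and switch the back-up breaker on

ROBOT

A 6-joint arm with a two-finger parallel gripper is mounted at the origin on the work surface. World frame = base frame: x ahead of the robot, y to its left, z up, the work surface at z = 0. Lengths are in m, angles in rad, forces in N, time in s.
With the tool pointing down it reaches from about 0.25 to 0.725 m from the base axis. Payload 4 kg.
Tool frame: the origin (TCP) lies on the centre line of the jaws, within the pads' length; the fingertips stand 8 mm ahead of it and the grasp point (between the pads) lies 11 mm behind it; z points along the fingers, y is the line along which they close (so a half turn about z gives the same grasp; the last joint's range is limited). The gripper opens to 85 mm and grips with 20 to 120 N. Pads are 22 mm wide; open, the fingers measure 114 mm over their backs; the gripper's body (76 mm by 85 mm) begins 54 mm behind the grasp point. The pads swing forward as they close: fully open they stand 13 mm farther back than shut.
Start: joints at [1.249, 0.241, 0.005, 1.335, 0, 1.571], TCP at [0.158, 0.474, 0.239] pointing down, gripper open.
Joint ranges: [-2.72, 2.72], [-1.05, 1.87], [-1.09, 1.28], [-1.99, 2.15], [-1.42, 1.44], [-3.14, 3.14]. Speed limits (rad/s): [2.79, 2.79, 3.14, 3.14, 3.14, 3.14].

INTERFACE

Orientations are given as a unit quaternion [x, y, z, w].
In Python, from rig import read_state, eyes, ctrl gives the robot as it stands.
- The arm moves only by the shell command python3 -m inch 'ROWS'. ROWS is JSON, a list of rows, each an object of numbers: "fingers": the gripper's target within -1 to 1 (fully open at 1, half-way at 0, shut at -1); "tx", "ty", "tz": the shift along the tool's x, y, z in m; "rx", "ry", "rz": the turn, a rotation vector about the tool's x, y, z in degrees. In form: [{"fingers": .., "tx": .., "ty": .., "tz": .., "rx": .., "ry": .., "rz": ..}, ...]. A call has 1 to 12 rows; each row is the pose to reach, as a shift and turn from the pose commanded when the call began, along the tool's axes at that moment; what a row does not reach only later rows make up. A row lasts 1/8 s, in which the tool goes at most 62.5 mm and 10.7 degrees, less where a joint would pass 70% of its speed; a pose out of reach is approached as far as the arm can. A call with a gripper value outside its range is refused whole. The fingers move at their own pace and stop on an object; the grip force is fixed at half the most. Time passes only in rows, so rows that repeat a pose let the fingers close. It gives the time, the measured TCP pose, the force, the opening and the grip force at its end, in the units of the state.
- read_state(): the state, without advancing time (a new reading comes with each control period).
- eyes.read_camera(name): name is "scene" or "top" or "wrist"; returns a dict with "color" (400x640x3 uint8, red, green, blue), "range_z" (400x640 float32, m along the optical axis (not along the pixel's ray), 0 where there is no reading), "fx", "fy", "cx", "cy" (pixels), "distortion" ([k1, k2, p1, p2, k3] as OpenCV has them; the pictures are not rectified), "R" (3x3) and "t" (3): a world point X has camera coordinates R X + t; the wrist camera has in their place "hand_eye" (4x4, takes a point from camera to tool coordinates, whose origin is the TCP and whose axes are the flange's). Camera axes: x right, y down, z forward; pixel columns grow to the right and rows downward; lengths in m; the calibration is good to about 2 mm. A picture is of the moment at which its call begins: read the wrist's pose just before it.
- ctrl.sign_off(): hands the job in; it is judged then, once.
The state is a dict: "time": time; "joint_pos": joint angles; "joint_vel": joint speeds; "joint_torque": joint torques, N m; "ee_pos": TCP position; "orientation": TCP orientation; "force": force on the tool from outside, world axes, zero at the start; "moment": the same for the moment, N m; "grip_width": opening from 0.0 (shut) to 1.0 (fully open); "finger_force": force on a finger pad.
Only numpy, scipy, OpenCV 4.12 (cv2) and the standard library are available. Lean on these libraries where they do the work, as an engineer would, in place of code of your own. Each camera call takes 0.05 s, during which the arm holds its last target. There are 200 camera calls.

TASK

One base of the surge arrester on the mounting plate has lost its cartridge: take the good spare, the loose one with the green window, plug it into the empty base and press it down until you feel both spring catches snap over, without forcing it. Only then switch the breaker at the end of the row back on by pushing its blue lever over away from you until it flips, gently too. Leave the spent cartridge with the red window and everything else on the bench where they are.

Things in the scene. Friction and masses are not known exactly. Their poses are not given: they have to be found in the camera images.
- cartridge: Good spare, dark grey, green window on top, standing loose on the bench, 58.5 mm high, about 0.1 to 0.2 kg. Origin: centre of its underside; z up, x along its length. Lower 32.5 mm: the plug, 35 (x) by 28 mm (y), foot chamfered 3 mm over the lowest 4 mm. On both plug ends a catch ridge slopes out from 4 mm above the underside, reaches 21 mm from the middle at 11.5 to 12 mm, then steps back square.
- cartridge_top (a point): Centre of the good spare's top. Its head, the top 26 mm, is 45 mm along x and 33 mm along y: grip it across the 45 mm, on its two end faces. It fits the base either way round (half a turn about z is the same).
- spent: Spent cartridge, same shape, size and origin but with a red window. To be left standing where it is.
- base: The empty arrester base, light grey, fixed, one of three places 36 mm apart in the row; origin 10.5 mm above the bench; x along its 90 mm length, y along the rail, z up. The cartridge's x must lie along this x, either way. Open well 45 mm (x) by 31 mm (y) between flat end shoulders 47.5 mm above the origin. The neighbours' heads, 33 x 45 mm, stand to 30.5 mm above the shoulders.
- base_mouth (a point): Middle of the well's mouth, level with the shoulders, 58 mm above the bench; axes as the base's. Such bases are made in several depths: the floor of the well (well_floor) lies anywhere from 20 to 32 mm below this point and the catch noses (near_nose, far_nose) always 14 mm above the floor; no reading tells which: feel it. Seated on the floor, the head stays 0.5 to 12.5 mm clear of the shoulders.
- base_catch (a point): Top of the base's -x shoulder, where the orange tab of one sprung catch shows; the other is at the +x end. The catches meet the ridges about 10 mm above the seat; the push needed grows to roughly 8 to 14 N some 2 to 4 mm above the seat, then drops away as they snap in above the ridges and draw the cartridge down onto a hard floor. Let go before that, it springs back up; after, it stays down.
- breaker: Two-pole back-up breaker, light grey, fixed, 35.4 mm wide, at the +y end of the row; axes as the base's, origin 10.5 mm above the bench. Its nose (45 mm along x) has a flat top 78 mm above the origin, 88.5 mm above the bench.
- breaker_lever (a joint): Angle (rad) of the lever: 0 = off, leaning 0.6 rad to the breaker's -x side (the robot's side); 1.2 = on, leaning 0.6 rad to +x. An over-centre spring holds it at either end: the push needed is greatest at the start (about 7 to 12 N) and falls to nothing at 0.6, past which it flips over by itself.
- lever_tip (a point): Top of the blue lever, on its centre line, 27 mm from the lever's axis; the lever is 7 mm thick and 27 mm wide along the breaker's y. Off or on, its tip stands about 12 mm above the breaker's nose; upright, 17 mm.
- lever_axis (a point): The lever's hinge axis, along the breaker's y, 10 mm below the top of the breaker's nose, at the breaker's middle.
- plate: Steel mounting plate 240 x 270 x 3 mm, fixed to the bench. Its rail (along y) carries, from +y to -y: the breaker, the three arrester places, terminals 50 mm high. Wiring ducts 48 mm high lie along both long edges (85 to 112 mm from the middle in x). Origin: middle of its underside; x, y, z as for the base.
- screwdriver: Loose red screwdriver, 200 mm, a bystander.
- tape: Loose roll of black tape, 68 mm wide, a bystander.
- tester: Loose orange voltage tester pen, 150 mm, a bystander.
- drive_unit: Loose open power unit on its black heat sink, 115 x 190 x 55 mm, a bystander.
- mug: Loose white mug, 92 mm high, a bystander.
- spare_breaker: Loose light grey single-pole breaker lying on its side, a bystander.

How it is judged:
By the outcome, as a careful person would: the job done as asked, in the order asked, and still so for the second after the job is handed in, with the robot touching nothing.
It also fails if it takes over 58 s, if anything falls off the work surface, if the arm or the gripper's body presses on something with over 40 N, if the wrist force passes 120 N, or if a joint passes its speed limit or range.

## Working session

There is one attempt and no reset: what is moved stays moved. The work goes in short steps, Python scripts to look and compute and a shell command to move; the robot and the scene stay as the last step left them, time stands still between calls to the robot, and variables do not carry over. Pictures are saved under pics/ and viewed, at most 10 in all, crops included, and the job is handed in when it is done.

```bash
mkdir -p pics; ls
cat > h.py <<'E'
import numpy as np, cv2
from rig import read_state, eyes, ctrl
from scipy.spatial.transform import Rotation as Rn
def snap(name, f):
    s=read_state(); c=eyes.read_camera(name)
    if 'hand_eye' in c:
        T=np.eye(4); T[:3,:3]=Rn.from_quat(s['orientation']).as_matrix(); T[:3,3]=s['ee_pos']
        M=T@np.array(c['hand_eye'])
    else:
        M=np.eye(4); R=np.array(c['R']); M[:3,:3]=R.T; M[:3,3]=-R.T@np.array(c['t'])
    c['M']=M; np.save('pics/'+f+'.npy',c,allow_pickle=True)
    cv2.imwrite('pics/'+f+'.png',c['color'][:,:,::-1]); return c
def load(f): return np.load('pics/'+f+'.npy',allow_pickle=True).item()
def ray(c,u,v):
    K=np.array([[c['fx'],0,c['cx']],[0,c['fy'],c['cy']],[0,0,1]])
    p=cv2.undistortPoints(np.array([[[u,v]]],float),K,np.array(c['distortion']))[0,0]
    return np.array([p[0],p[1],1.])
def onz(c,u,v,z):
    d=c['M'][:3,:3]@ray(c,u,v); o=c['M'][:3,3]; return o+d*(z-o[2])/d[2]
def pt(c,u,v):
    a=c['range_z'][int(v)-1:int(v)+2,int(u)-1:int(u)+2]; a=a[a>0]
    return c['M'][:3,:3]@(ray(c,u,v)*np.median(a))+c['M'][:3,3] if len(a) else None
E
python3 - <<'E'
from h import *
print(read_state())
a=snap('top','top0');b=snap('scene','scene0')
for c in(a,b):print(c['M'])
E
```

```text
pics
{'time': 0.0, 'joint_pos': array([1.24899059e+00, 2.41419812e-01, 3.69409617e-03, 1.33517643e+00,
       6.07818352e-06, 1.57076616e+00]), 'joint_vel': array([-0.00026199,  0.00119118,  0.00083141,  0.00029375,  0.00055421,
        0.00074124]), 'joint_torque': array([-1.79792401e-03, -3.72326052e+01,  2.52404004e+01,  1.69018772e-02,
       -1.54567765e-04,  1.30451394e-06]), 'ee_pos': array([0.15794199, 0.4737445 , 0.23839802]), 'orientation': array([ 1.60194507e-01,  9.87084906e-01, -1.03881766e-03, -1.71701266e-04]), 'force': array([-0.56633587, -0.61495307, -0.09921926]), 'moment': array([0.04105302, 0.0031179 , 0.02785869]), 'finger_force': 0.0, 'grip_width': 1.0033838619355875}
[[-0.02610721 -0.99201602  0.12338003  0.46804996]
 [-0.9995618   0.02762747  0.01062672 -0.05754062]
 [-0.01395055 -0.12304853 -0.9923026   1.30787682]
 [ 0.          0.          0.          1.        ]]
[[-0.26101179  0.70472688 -0.65972181  1.29004897]
 [ 0.96533447  0.18949431 -0.17950284  0.13409468]
 [-0.00148695 -0.68370456 -0.7297574   0.81422268]
 [ 0.          0.          0.          1.        ]]
```

View pics/top0.png

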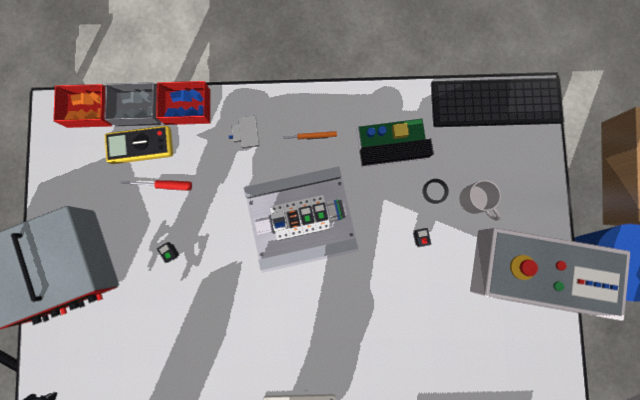

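View pics/scene0.png

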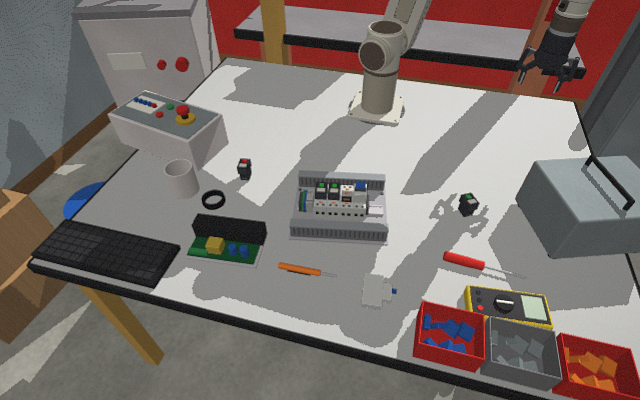

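The top view shows the green spare at about (167,252), the spent one at (422,238), and the plate centred at about (300,218). Next I'll enlarge the spare and plate.

Run:
```python
from h import *
c=load('top0');im=c['color'][:,:,::-1]
A=cv2.resize(im[165:275,240:360],None,fx=5,fy=5,interpolation=cv2.INTER_CUBIC)
B=cv2.resize(im[235:270,150:190],None,fx=5,fy=5,interpolation=cv2.INTER_CUBIC)
o=np.zeros((550,800,3),np.uint8);o[:,:600]=A;o[:175,600:800]=B
cv2.imwrite('pics/crop0.png',o)
for u,v in[(167,252),(166,248),(292,217),(307,215),(320,212),(280,222)]:print(u,v,pt(c,u,v).round(3),onz(c,u,v,.0585).round(3))
```

```text
167 252 [0.475 0.335 0.058] [0.475 0.335 0.058]
166 248 [0.485 0.337 0.058] [0.485 0.337 0.058]
292 217 [0.559 0.008 0.035] [0.557 0.007 0.058]
307 215 [ 0.559 -0.033  0.087] [ 0.561 -0.033  0.058]
320 212 [ 0.566 -0.067  0.087] [ 0.568 -0.067  0.058]
280 222 [0.543 0.036 0.089] [0.545 0.038 0.058]
```

View pics/crop0.png

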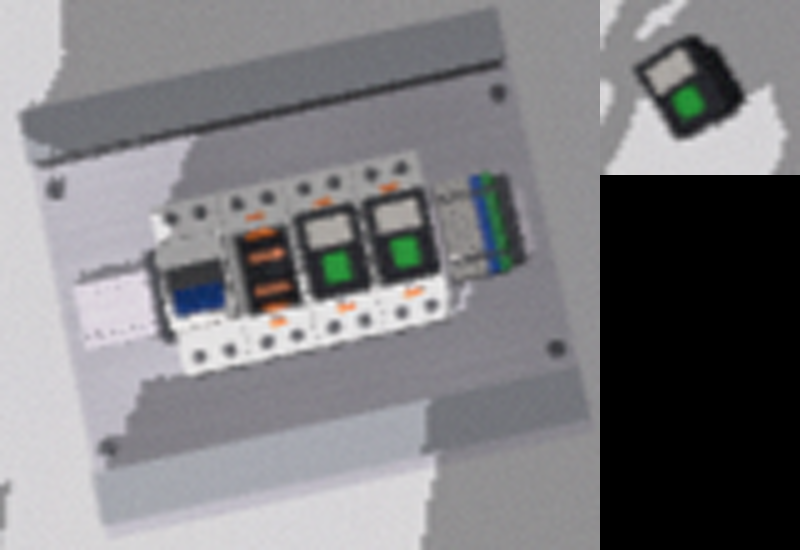

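The spare's top centre is near (0.474, 0.338) with yaw about 35°. The row's yaw is about 11°, the empty base is at about (293,219) px, and the lever leans toward the robot. I'll move over the spare now.

```bash
python3 -m inch '[{"fingers":1,"tx":-0.06,"ty":-0.005,"tz":0,"rz":6},{"fingers":1,"tx":-0.12,"ty":-0.01,"tz":0,"rz":14},{"fingers":1,"tx":-0.18,"ty":-0.015,"tz":0,"rz":22},{"fingers":1,"tx":-0.24,"ty":-0.02,"tz":0,"rz":30},{"fingers":1,"tx":-0.3,"ty":-0.025,"tz":0,"rz":36.5},{"fingers":1,"tx":-0.343,"ty":-0.029,"tz":0.02,"rz":36.5},{"fingers":1,"tx":-0.343,"ty":-0.029,"tz":0.02,"rz":36.5},{"fingers":1,"tx":-0.343,"ty":-0.029,"tz":0.02,"rz":36.5}]'
python3 - <<'E'
from h import *
s=read_state();print(s['time'],s['ee_pos'],s['orientation'],s['joint_pos'].round(2),s['force'])
c=snap('wrist','w0');print(c['hand_eye'])
E
```

```text
0.1 [0.15796237 0.47381487 0.23850589] [ 1.60214837e-01  9.87081726e-01 -9.22286503e-04 -1.45349254e-04] [ 1.25  0.24  0.    1.34 -0.    1.57] [ 0.14586554  0.61749662 -0.24136087]
[[-3.94913733e-04 -9.56448161e-01 -2.91901968e-01  7.38299548e-02]
 [ 9.99999919e-01 -3.56814381e-04 -1.83757732e-04 -1.92924307e-04]
 [ 7.15999251e-05 -2.91902017e-01  9.56448225e-01 -1.35895300e-01]
 [ 0.00000000e+00  0.00000000e+00  0.00000000e+00  1.00000000e+00]]invalid input
```

View pics/w0.png

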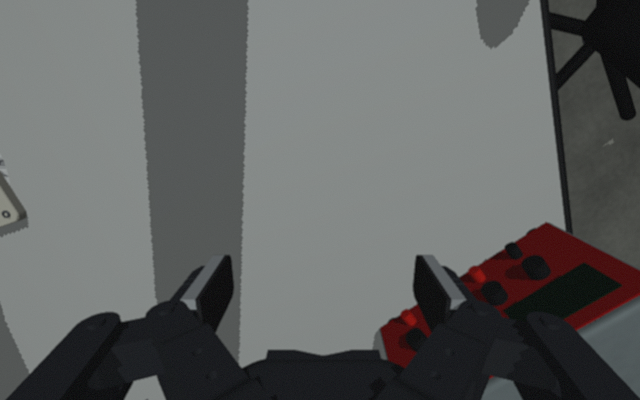

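The call was refused as invalid, so the arm didn't move. The picture shows only the fingers, the bench and the grey case on the right. I suspect a row must contain all seven keys.

```bash
python3 -m inch '[{"fingers":1,"tx":-0.06,"ty":-0.005,"tz":0,"rx":0,"ry":0,"rz":6},{"fingers":1,"tx":-0.12,"ty":-0.01,"tz":0,"rx":0,"ry":0,"rz":14},{"fingers":1,"tx":-0.18,"ty":-0.015,"tz":0,"rx":0,"ry":0,"rz":22},{"fingers":1,"tx":-0.24,"ty":-0.02,"tz":0,"rx":0,"ry":0,"rz":30},{"fingers":1,"tx":-0.3,"ty":-0.025,"tz":0,"rx":0,"ry":0,"rz":36.5},{"fingers":1,"tx":-0.343,"ty":-0.029,"tz":0.02,"rx":0,"ry":0,"rz":36.5},{"fingers":1,"tx":-0.343,"ty":-0.029,"tz":0.02,"rx":0,"ry":0,"rz":36.5},{"fingers":1,"tx":-0.343,"ty":-0.029,"tz":0.02,"rx":0,"ry":0,"rz":36.5}]'
python3 - <<'E'
from h import *
s=read_state();print(s['time'],s['ee_pos'],s['orientation'],s['joint_pos'].round(2),s['force'])
c=snap('wrist','w1')
E
```

```text
time: 1.15
ee_pos: [0.4738, 0.3382, 0.2188]
orientation: [0.461, 0.887, -0.001, -0.001]
force: [-0.1, 0.2, 1.0]
grip_width: 1.0
finger_force: 0.0
1.15 [0.47379804 0.33819688 0.21884142] [ 4.61370083e-01  8.87207389e-01 -6.18473024e-04 -5.58909341e-04] [0.62 0.41 0.2  1.36 0.   1.58] [-0.06741543  0.20926409  1.02749851]
```

View pics/w1.png

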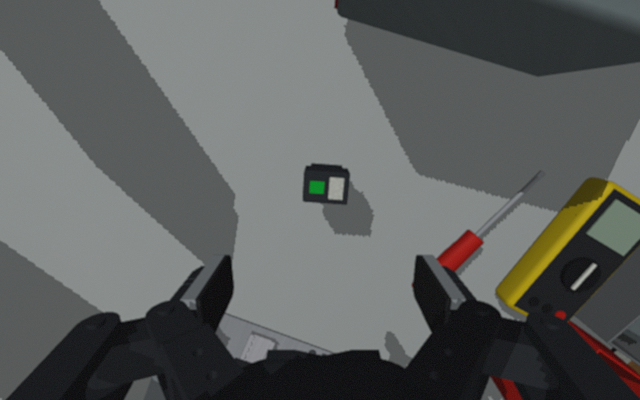

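The wrist view shows the spare's top face spanning roughly (304,172) to (348,204). I'll fit its top face from the range data.

```bash
cat >> h.py <<'E'
def cloud(c):
    h,w=c['range_z'].shape; K=np.array([[c['fx'],0,c['cx']],[0,c['fy'],c['cy']],[0,0,1]])
    uv=np.stack(np.meshgrid(np.arange(w),np.arange(h)),-1).reshape(-1,1,2).astype(float)
    p=cv2.undistortPoints(uv,K,np.array(c['distortion'])).reshape(-1,2)
    z=c['range_z'].reshape(-1,1); P=np.hstack([p*z,z])@c['M'][:3,:3].T+c['M'][:3,3]
    P[z[:,0]<=0]=np.nan; return P.reshape(h,w,3)
def top(c,xy,r,z0,z1):
    P=cloud(c); m=(np.hypot(P[...,0]-xy[0],P[...,1]-xy[1])<r)&(P[...,2]>z0)&(P[...,2]<z1)
    Q=P[m]; return Q, cv2.minAreaRect((Q[:,:2]*1000).astype(np.float32))
E
python3 - <<'E'
from h import *
c=load('w1');print(c['fx'],c['distortion'])
Q,r=top(c,(.474,.338),.05,.05,.068);print(len(Q),np.median(Q[:,2]),r,Q.mean(0))
e=[onz(c,u,v,.0585) for u,v in[(304,172),(348,174),(347,204),(304,202)]];print(np.round(e,4),np.mean(e,0))
E
```

```text
308.61895845522866 [-0.00091483  0.          0.          0.          0.        ]
1538 0.05977053738378246 ((476.3883972167969, 338.1343994140625), (46.04434585571289, 33.14457702636719), 31.389429092407227) [0.47558844 0.33903875 0.05951921]
[[0.4511 0.3382 0.0585]
 [0.4875 0.3612 0.0585]
 [0.5049 0.3359 0.0585]
 [0.4683 0.3128 0.0585]] [0.47794824 0.33703555 0.0585    ]
```

```bash
python3 -m inch '[{"fingers":1,"tx":-0.0012,"ty":0.002,"tz":0.06,"rx":0,"ry":0,"rz":3.5},{"fingers":1,"tx":-0.0012,"ty":0.002,"tz":0.12,"rx":0,"ry":0,"rz":3.5},{"fingers":1,"tx":-0.0012,"ty":0.002,"tz":0.16,"rx":0,"ry":0,"rz":3.5},{"fingers":1,"tx":-0.0012,"ty":0.002,"tz":0.176,"rx":0,"ry":0,"rz":3.5},{"fingers":1,"tx":-0.0012,"ty":0.002,"tz":0.176,"rx":0,"ry":0,"rz":3.5},{"fingers":-1,"tx":-0.0012,"ty":0.002,"tz":0.176,"rx":0,"ry":0,"rz":3.5},{"fingers":-1,"tx":-0.0012,"ty":0.002,"tz":0.176,"rx":0,"ry":0,"rz":3.5},{"fingers":-1,"tx":-0.0012,"ty":0.002,"tz":0.176,"rx":0,"ry":0,"rz":3.5},{"fingers":-1,"tx":-0.0012,"ty":0.002,"tz":0.176,"rx":0,"ry":0,"rz":3.5},{"fingers":-1,"tx":-0.0012,"ty":0.002,"tz":0.176,"rx":0,"ry":0,"rz":3.5}]'
```

```text
time: 2.45
ee_pos: [0.4777, 0.3392, 0.0454]
orientation: [0.488, 0.873, 0.002, 0.001]
force: [-1.0, -0.8, 5.4]
grip_width: 0.513
finger_force: 61.1
```

Gripped, at 43.6 mm opening by the reading. I'll lift and carry it over to the base.

```bash
python3 -m inch '[{"fingers":-1,"tx":0,"ty":0,"tz":-0.06,"rx":0,"ry":0,"rz":0},{"fingers":-1,"tx":-0.02,"ty":-0.006,"tz":-0.12,"rx":0,"ry":0,"rz":0},{"fingers":-1,"tx":-0.065,"ty":-0.02,"tz":-0.16,"rx":0,"ry":0,"rz":4},{"fingers":-1,"tx":-0.12,"ty":-0.04,"tz":-0.18,"rx":0,"ry":0,"rz":8},{"fingers":-1,"tx":-0.175,"ty":-0.06,"tz":-0.18,"rx":0,"ry":0,"rz":12},{"fingers":-1,"tx":-0.23,"ty":-0.08,"tz":-0.18,"rx":0,"ry":0,"rz":16},{"fingers":-1,"tx":-0.285,"ty":-0.097,"tz":-0.18,"rx":0,"ry":0,"rz":20},{"fingers":-1,"tx":-0.326,"ty":-0.11,"tz":-0.18,"rx":0,"ry":0,"rz":20.7},{"fingers":-1,"tx":-0.326,"ty":-0.11,"tz":-0.18,"rx":0,"ry":0,"rz":20.7},{"fingers":-1,"tx":-0.326,"ty":-0.11,"tz":-0.18,"rx":0,"ry":0,"rz":20.7},{"fingers":-1,"tx":-0.326,"ty":-0.11,"tz":-0.18,"rx":0,"ry":0,"rz":20.7}]'
python3 - <<'E'
from h import *
s=read_state();print(s['ee_pos'],s['orientation'],s['joint_pos'].round(2),s['force'],s['finger_force'])
c=snap('wrist','w2')
im=c['color'][90:310,170:470,::-1]
cv2.imwrite('pics/w2c.png',cv2.resize(im,None,fx=2.6,fy=2.6,interpolation=cv2.INTER_CUBIC))
E
```

```text
time: 3.82
ee_pos: [0.5533, 0.0044, 0.2235]
orientation: [0.636, 0.771, 0.0, -0.0]
force: [0.2, 0.1, -0.1]
grip_width: 0.512
finger_force: 62.1
[0.55334104 0.00436441 0.22345494] [ 6.36300288e-01  7.71441457e-01  1.10323948e-04 -9.77545393e-05] [0.01 0.35 0.12 1.34 0.   1.39] [ 0.19627535  0.11334603 -0.07903433] 62.05591678619385
```

View pics/w2c.png

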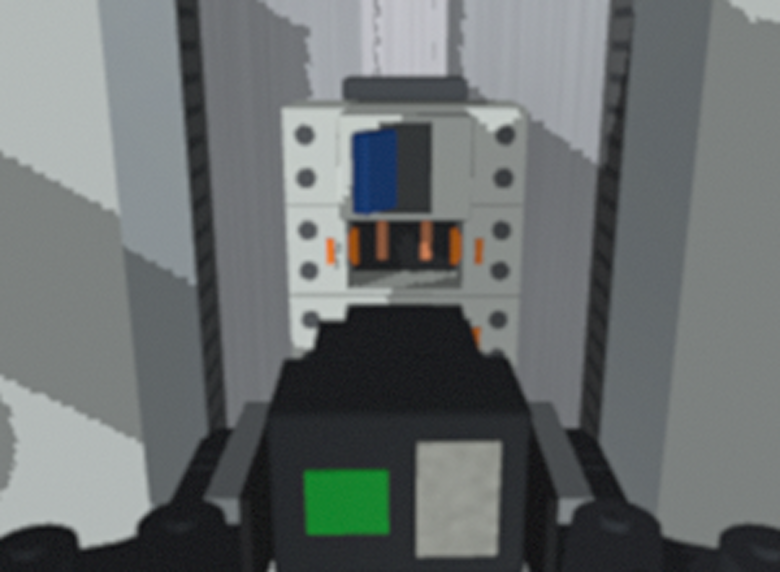

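Image right is base +x. The empty well's mouth spans crop x 348–463, its place lines are at y 204 and 295, and the tabs are at (331,250) and (478,250), so the centre is at about (405,250). The row looks well aligned. The next script computes offsets from the base and from the cartridge in hand.

Run:
```python
from h import *
c=load('w2');H=np.array(c['hand_eye']);s=read_state()
R=Rn.from_quat(s['orientation']).as_matrix();p=s['ee_pos']
f=lambda u,v:((u+.5)/2.6-.5+170,(v+.5)/2.6-.5+90)
T=lambda X:(R.T@(X-p)*1000).round(1)
for n,u,v in[('mid',405,250),('tabL',331,250),('tabR',478,250),('line1 L',288,204),('line1 R',525,204),('line2 L',292,295),('line2 R',521,295)]:
    a=f(u,v);X=onz(c,*a,.058);d=pt(c,*a);print(n,X.round(4),T(X),d.round(4),T(d))
P=cloud(c);Q=(P-p)@R*1000
m=(abs(Q[...,1])<40)&(abs(Q[...,0])<40)&(Q[...,2]<-5)&(Q[...,2]>-30)
q=Q[m];print(len(q),np.median(q[:,2]))
q=q[abs(q[:,2]-np.median(q[:,2]))<2.5];print(q.min(0),q.max(0))
for u,v in [(270,412),(527,412),(348,308),(464,308)]: print(Q[int(f(u,v+4)[1]),int(f(u,v)[0])])
# breaker nose & neighbours
Pz=P[...,2];m=(Pz>.08)&(Pz<.095)&(Q[...,0]>15);b=Q[m];print(b.min(0),b.max(0),np.median(Pz[m]),cv2.minAreaRect(b[:,:2].astype(np.float32)))
# lever
m=(c['color'][...,2].astype(int)>c['color'][...,0]+50)&(Q[...,0]>15);b=Q[m];print('lever',len(b),b.min(0),b.max(0))
```

```text
mid [0.5567 0.0029 0.058 ] [ -2.2   2.9 165.4] [ 0.5578 -0.0021  0.0379] [ -7.3   3.1 185.5]
tabL [ 0.5285 -0.0026  0.058 ] [ -2.2 -25.7 165.4] [ 0.5286 -0.0019  0.0606] [ -1.5 -25.5 162.8]
tabR [0.5844 0.0082 0.058 ] [ -2.2  31.2 165.4] [0.5839 0.0089 0.061 ] [ -1.4  30.9 162.4]
line1 L [0.5095 0.0121 0.058 ] [ 15.9 -41.6 165.4] [0.5095 0.012  0.0577] [ 15.8 -41.6 165.8]
line1 R [0.598  0.0292 0.058 ] [ 15.8  48.5 165.4] [0.6083 0.0208 0.0049] [  5.6  57.  218.6]
line2 L [ 0.5165 -0.0235  0.058 ] [-20.4 -41.5 165.4] [ 0.5166 -0.0232  0.0588] [-20.1 -41.4 164.6]
line2 R [ 0.605  -0.0064  0.058 ] [-20.5  48.6 165.4] [ 0.6166 -0.0212  0.0044] [-37.2  57.2 219.1]
9179 -14.681546177446727
[-17.34118447 -35.2523137  -17.18120867] [ 16.75436299  35.62289876 -12.18971275]
[ 14.93434655 -21.24705321 -14.0257273 ]
[ 14.54952184  21.80611181 -13.28162946]
[-20.88865365 -18.94399208 147.98020021]
[-26.20906361  26.03805    163.83329045]
[ 17.20165859 -20.80284725 128.4934962 ] [ 52.23691532  24.72627606 140.72121848] 0.08978575667929312 ((34.77851104736328, 1.9866676330566406), (45.54704666137695, 35.013607025146484), 89.81871795654297)
lever 565 [ 21.30390499 -13.97513584 119.07543012] [127.01797656 270.60634973 215.13304386]
```

The base is at tool (-2.2, +2.9) mm, the cartridge is centred in hand, and the yaw agrees. I'll shift and come down to 15 mm above the mouth.

```bash
python3 -m inch '[{"fingers":-1,"tx":-0.002,"ty":0.0027,"tz":0.04,"rx":0,"ry":0,"rz":0},{"fingers":-1,"tx":-0.002,"ty":0.0027,"tz":0.08,"rx":0,"ry":0,"rz":0},{"fingers":-1,"tx":-0.002,"ty":0.0027,"tz":0.105,"rx":0,"ry":0,"rz":0},{"fingers":-1,"tx":-0.002,"ty":0.0027,"tz":0.105,"rx":0,"ry":0,"rz":0},{"fingers":-1,"tx":-0.002,"ty":0.0027,"tz":0.105,"rx":0,"ry":0,"rz":0}]'
```

```text
time: 4.5
ee_pos: [0.5574, 0.0024, 0.1195]
orientation: [0.637, 0.771, 0.001, 0.001]
force: [-0.4, 0.5, -1.7]
grip_width: 0.514
finger_force: 62.1
```

```bash
python3 -m inch '[{"fingers":-1,"tx":0.0004,"ty":-0.0006,"tz":0.006,"rx":0,"ry":0,"rz":0},{"fingers":-1,"tx":0.0004,"ty":-0.0006,"tz":0.012,"rx":0,"ry":0,"rz":0},{"fingers":-1,"tx":0.0004,"ty":-0.0006,"tz":0.016,"rx":0,"ry":0,"rz":0},{"fingers":-1,"tx":0.0004,"ty":-0.0006,"tz":0.019,"rx":0,"ry":0,"rz":0},{"fingers":-1,"tx":0.0004,"ty":-0.0006,"tz":0.02,"rx":0,"ry":0,"rz":0},{"fingers":-1,"tx":0.0004,"ty":-0.0006,"tz":0.02,"rx":0,"ry":0,"rz":0}]'
```

```text
time: 5.25
ee_pos: [0.5558, 0.0022, 0.0981]
orientation: [0.637, 0.771, 0.0, -0.0]
force: [0.2, 1.5, -1.1]
grip_width: 0.513
finger_force: 62.1
```

```bash
python3 -m inch '[{"fingers":-1,"tx":0,"ty":0,"tz":0.002,"rx":0,"ry":0,"rz":0},{"fingers":-1,"tx":0,"ty":0,"tz":0.004,"rx":0,"ry":0,"rz":0},{"fingers":-1,"tx":0,"ty":0,"tz":0.005,"rx":0,"ry":0,"rz":0}]'; python3 -m inch '[{"fingers":-1,"tx":0,"ty":0,"tz":0.0015,"rx":0,"ry":0,"rz":0},{"fingers":-1,"tx":0,"ty":0,"tz":0.003,"rx":0,"ry":0,"rz":0},{"fingers":-1,"tx":0,"ty":0,"tz":0.003,"rx":0,"ry":0,"rz":0}]'; python3 -m inch '[{"fingers":-1,"tx":0,"ty":0,"tz":0.0015,"rx":0,"ry":0,"rz":0},{"fingers":-1,"tx":0,"ty":0,"tz":0.003,"rx":0,"ry":0,"rz":0},{"fingers":-1,"tx":0,"ty":0,"tz":0.003,"rx":0,"ry":0,"rz":0}]'
```

```text
time: 5.62
ee_pos: [0.556, 0.0022, 0.0932]
orientation: [0.637, 0.771, 0.0, -0.0]
force: [-0.6, 2.0, 0.3]
grip_width: 0.514
finger_force: 62.1
time: 6.0
ee_pos: [0.5566, 0.0023, 0.0905]
orientation: [0.637, 0.771, 0.001, 0.0]
force: [1.3, 3.4, -0.7]
grip_width: 0.512
finger_force: 62.2
time: 6.38
ee_pos: [0.5567, 0.0023, 0.0883]
orientation: [0.637, 0.771, 0.001, 0.001]
force: [-0.1, 3.5, 5.2]
grip_width: 0.514
finger_force: 62.9
```

Force in z is starting at TCP z ≈ 0.088, so the catches are being met. The side force is +y, so I'll ease 0.5 mm that way and continue in millimetres.

```bash
python3 -m inch '[{"fingers":-1,"tx":0.0005,"ty":0,"tz":0.001,"rx":0,"ry":0,"rz":0},{"fingers":-1,"tx":0.0005,"ty":0,"tz":0.001,"rx":0,"ry":0,"rz":0}]'; python3 -m inch '[{"fingers":-1,"tx":0,"ty":0,"tz":0.001,"rx":0,"ry":0,"rz":0},{"fingers":-1,"tx":0,"ty":0,"tz":0.001,"rx":0,"ry":0,"rz":0}]';  python3 -m inch '[{"fingers":-1,"tx":0,"ty":0,"tz":0.001,"rx":0,"ry":0,"rz":0},{"fingers":-1,"tx":0,"ty":0,"tz":0.001,"rx":0,"ry":0,"rz":0}]'
```

```text
time: 6.62
ee_pos: [0.5567, 0.0024, 0.0876]
orientation: [0.637, 0.771, 0.001, 0.001]
force: [-1.0, 2.5, 7.0]
grip_width: 0.509
finger_force: 63.0
time: 6.88
ee_pos: [0.5568, 0.0024, 0.0868]
orientation: [0.637, 0.771, 0.001, 0.001]
force: [-1.4, 3.0, 7.4]
grip_width: 0.514
finger_force: 63.2
time: 7.12
ee_pos: [0.5569, 0.0024, 0.0861]
orientation: [0.637, 0.771, 0.001, 0.001]
force: [-2.1, 3.8, 8.6]
grip_width: 0.511
finger_force: 63.4
```

```bash
python3 -m inch '[{"fingers":-1,"tx":0.0006,"ty":-0.0003,"tz":0.001,"rx":0,"ry":0,"rz":0},{"fingers":-1,"tx":0.0006,"ty":-0.0003,"tz":0.001,"rx":0,"ry":0,"rz":0}]'; python3 -m inch '[{"fingers":-1,"tx":0,"ty":0,"tz":0.001,"rx":0,"ry":0,"rz":0},{"fingers":-1,"tx":0,"ty":0,"tz":0.001,"rx":0,"ry":0,"rz":0}]';  python3 -m inch '[{"fingers":-1,"tx":0,"ty":0,"tz":0.001,"rx":0,"ry":0,"rz":0},{"fingers":-1,"tx":0,"ty":0,"tz":0.001,"rx":0,"ry":0,"rz":0}]'
```

```text
time: 7.38
ee_pos: [0.5566, 0.0025, 0.0849]
orientation: [0.637, 0.771, 0.001, 0.002]
force: [0.2, 1.6, 7.2]
grip_width: 0.512
finger_force: 63.0
time: 7.62
ee_pos: [0.5556, 0.0023, 0.082]
orientation: [0.637, 0.771, -0.0, 0.001]
force: [2.8, 0.5, -1.6]
grip_width: 0.512
finger_force: 62.5
time: 7.88
ee_pos: [0.5557, 0.0024, 0.0819]
orientation: [0.637, 0.771, -0.0, 0.001]
force: [-0.0, 0.1, 4.7]
grip_width: 0.515
finger_force: 63.4
```

A clear snap: the push peaked, z fell 2.9 mm, then a hard stop. I'll confirm with a light press and then a light upward pull.

```bash
python3 -m inch '[{"fingers":-1,"tx":0,"ty":0,"tz":0.0012,"rx":0,"ry":0,"rz":0},{"fingers":-1,"tx":0,"ty":0,"tz":0.0012,"rx":0,"ry":0,"rz":0}]'; python3 -m inch '[{"fingers":-1,"tx":0,"ty":0,"tz":-0.003,"rx":0,"ry":0,"rz":0},{"fingers":-1,"tx":0,"ty":0,"tz":-0.0035,"rx":0,"ry":0,"rz":0}]'; python3 -c "
from h import *
s=read_state();print(s['moment'])"
```

```text
time: 8.12
ee_pos: [0.5557, 0.0024, 0.0818]
orientation: [0.637, 0.771, -0.0, 0.001]
force: [-1.5, 0.1, 11.1]
grip_width: 0.514
finger_force: 64.2
time: 8.38
ee_pos: [0.5552, 0.0029, 0.0822]
orientation: [0.637, 0.771, -0.0, -0.0]
force: [4.7, -1.3, -10.3]
grip_width: 0.51
finger_force: 63.4
[ 0.16209696 -1.32848915 -0.00361617]
```

Seated at the hard stop, and held against a 10 N pull. I'll neutralise the load, release and rise.

```bash
python3 -m inch '[{"fingers":-1,"tx":0,"ty":0,"tz":0.0018,"rx":0,"ry":0,"rz":0},{"fingers":1,"tx":0,"ty":0,"tz":0.0018,"rx":0,"ry":0,"rz":0},{"fingers":1,"tx":0,"ty":0,"tz":0.0018,"rx":0,"ry":0,"rz":0},{"fingers":1,"tx":0,"ty":0,"tz":0.0018,"rx":0,"ry":0,"rz":0},{"fingers":1,"tx":0,"ty":0,"tz":0.0018,"rx":0,"ry":0,"rz":0},{"fingers":1,"tx":0,"ty":0,"tz":-0.02,"rx":0,"ry":0,"rz":0},{"fingers":1,"tx":0,"ty":0,"tz":-0.06,"rx":0,"ry":0,"rz":0},{"fingers":-1,"tx":0,"ty":0,"tz":-0.12,"rx":0,"ry":0,"rz":0},{"fingers":-1,"tx":0,"ty":0,"tz":-0.14,"rx":0,"ry":0,"rz":0},{"fingers":-1,"tx":0,"ty":0,"tz":-0.14,"rx":0,"ry":0,"rz":0},{"fingers":-1,"tx":0,"ty":0,"tz":-0.14,"rx":0,"ry":0,"rz":0},{"fingers":-1,"tx":0,"ty":0,"tz":-0.14,"rx":0,"ry":0,"rz":0}]'
python3 - <<'E'
from h import *
s=read_state();print(s['ee_pos'],s['orientation'],s['joint_pos'].round(2),s['force'],s['grip_width'])
c=snap('wrist','w3')
im=c['color'][90:310,170:470,::-1]
cv2.imwrite('pics/w3c.png',cv2.resize(im,None,fx=2.6,fy=2.6,interpolation=cv2.INTER_CUBIC))
R=Rn.from_quat(s['orientation']).as_matrix();p=s['ee_pos'];P=cloud(c);Q=(P-p)@R*1000
col=c['color'].astype(int)
m=(col[...,2]>col[...,0]+40)&(col[...,2]>col[...,1]+30)&(np.hypot(P[...,0]-.555,P[...,1]-.04)<.04);b=Q[m]
print('lever',len(b),np.percentile(b,[1,10,50,90,99],axis=0).round(1),P[m][:,2].max())
for q in(.565,.555):
  m=(np.hypot(P[...,0]-.5560,P[...,1]-.0024)<.012);print(np.median(P[m][:,2]))
m=(np.hypot(P[...,0]-.5628,P[...,1]+.034)<.012);print('neighbour',np.median(P[m][:,2]))
m=(P[...,2]>.084)&(P[...,2]<.094)&(Q[...,0]>20)&(np.hypot(P[...,0]-.549,P[...,1]-.04)<.04);print('nose',cv2.minAreaRect(Q[m][:,:2].astype(np.float32)),np.median(P[m][:,2]))
E
```

```text
time: 9.88
ee_pos: [0.5544, 0.003, 0.2217]
orientation: [0.637, 0.771, -0.001, -0.001]
force: [-0.2, -0.3, 0.1]
grip_width: 0.001
finger_force: 0.0
[0.55436971 0.00300275 0.22165151] [ 0.63700441  0.77085789 -0.00120271 -0.0014328 ] [ 0.01  0.36  0.12  1.34 -0.    1.39] [-0.22645149 -0.29623141  0.08168473] 0.0005135882938209885
lever 490 [[ 23.2 -13.8 117.7]
 [ 25.7 -12.7 118.5]
 [ 35.9  -7.7 122.1]
 [ 46.3  -2.1 129.6]
 [ 48.4  -1.2 131.8]] 0.10443690545401785
0.26202962208059644
0.26202962208059644
neighbour 0.09016244755006853
nose ((36.93987274169922, 1.7595653533935547), (33.14337921142578, 45.551513671875), 0.14729104936122894) 0.08984988595735088
```

View pics/w3c.png

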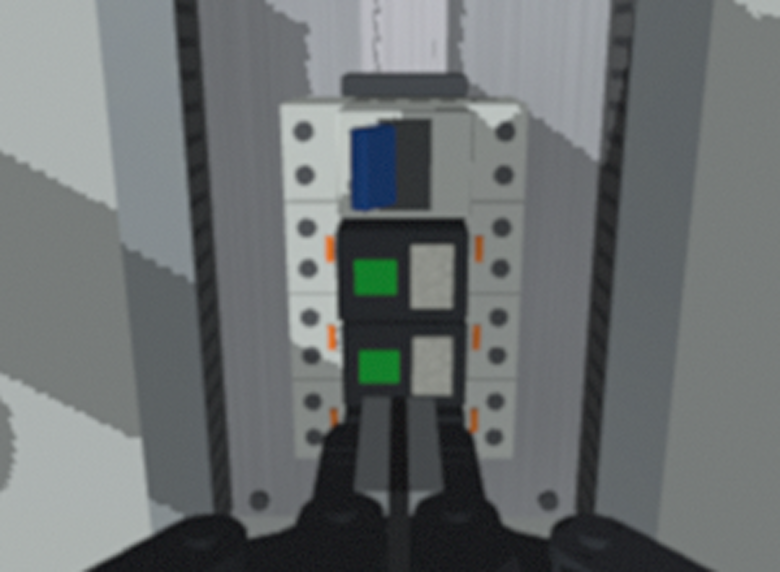

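The cartridge sits seated in line with its neighbours, with its green window at crop (376,278). The lever is still off, spanning crop (352–395, 125–210). I'll check the closed fingertip geometry and the seated head's level from the same frame.

Run:
```python
from h import *
c=load('w3');s=read_state()
R=Rn.from_quat(s['orientation']).as_matrix();p=s['ee_pos'];P=cloud(c);Q=(P-p)@R*1000
m=(abs(Q[...,0])<30)&(abs(Q[...,1])<30)&(Q[...,2]<40)&(Q[...,2]>-40)
q=Q[m]
for z in range(-40,16,4):
    k=q[(q[:,2]>=z)&(q[:,2]<z+4)]
    if len(k):print(z,len(k),k.min(0).round(1),k.max(0).round(1))
g=lambda u,v:P[int(round((v+.5)/2.6-.5+90)),int(round((u+.5)/2.6-.5+170))].round(4)
for u,v in[(352,240),(352,300),(455,235),(455,315),(404,280)]:print('new',g(u,v))
for u,v in[(352,335),(455,335),(404,345)]:print('nb',g(u,v))
```

```text
-40 902 [-12.1 -29.4 -40. ] [ 13.8  29.6 -36. ]
-36 242 [  5.8 -20.3 -36. ] [ 13.3  21.6 -32.1]
-32 589 [-12.   -9.6 -32. ] [ 11.7  10.3 -28. ]
-28 185 [  6.1 -13.4 -28. ] [ 11.4  13.6 -24. ]
-24 299 [  6.  -13.5 -24. ] [ 11.6  13.7 -20. ]
-20 301 [  6.  -13.5 -20. ] [ 12.   13.6 -16. ]
-16 255 [  5.8 -13.5 -16. ] [ 11.6  13.6 -12. ]
-12 249 [  6.1 -13.4 -12. ] [11.6 13.7 -8.1]
-8 215 [  5.9 -13.5  -8. ] [11.4 13.5 -4. ]
-4 191 [  6.1 -13.4  -4. ] [11.6 13.1 -0. ]
0 85 [ 6.2 -9.9  0. ] [11.2 10.   3.7]
4 1 [10.1 -6.1  4.2] [10.1 -6.1  4.2]
new [0.5368 0.0113 0.0959]
new [ 0.5404 -0.0097  0.0951]
new [0.5707 0.0195 0.0954]
new [ 0.5766 -0.0082  0.096 ]
new [0.5565 0.0014 0.0967]
nb [ 0.5428 -0.0252  0.0887]
nb [ 0.5789 -0.0176  0.0904]
nb [ 0.5615 -0.0244  0.0892]
```

The head is level at ~0.0955 m. The closed fingers are 27 mm over their backs with tips at ≤ 8 mm. I'll go beside the lever on the robot's side and come down to TCP z ≈ 0.100, with the tips 3.5 mm above the nose.

```bash
python3 -m inch '[{"fingers":-1,"tx":0.0358,"ty":-0.035,"tz":0,"rx":0,"ry":0,"rz":0},{"fingers":-1,"tx":0.0358,"ty":-0.035,"tz":0.03,"rx":0,"ry":0,"rz":0},{"fingers":-1,"tx":0.0358,"ty":-0.035,"tz":0.07,"rx":0,"ry":0,"rz":0},{"fingers":-1,"tx":0.0358,"ty":-0.035,"tz":0.1,"rx":0,"ry":0,"rz":0},{"fingers":-1,"tx":0.0358,"ty":-0.035,"tz":0.118,"rx":0,"ry":0,"rz":0},{"fingers":-1,"tx":0.0358,"ty":-0.035,"tz":0.1215,"rx":0,"ry":0,"rz":0},{"fingers":-1,"tx":0.0358,"ty":-0.035,"tz":0.1215,"rx":0,"ry":0,"rz":0}]'; python3 -m inch '[{"fingers":-1,"tx":0,"ty":0.002,"tz":0,"rx":0,"ry":0,"rz":0},{"fingers":-1,"tx":0,"ty":0.004,"tz":0,"rx":0,"ry":0,"rz":0},{"fingers":-1,"tx":0,"ty":0.005,"tz":0,"rx":0,"ry":0,"rz":0}]'
```

```text
time: 10.8
ee_pos: [0.5143, 0.0316, 0.102]
orientation: [0.637, 0.771, -0.0, -0.0]
force: [-1.0, 0.1, 0.4]
grip_width: 0.005
finger_force: 0.0
time: 11.18
ee_pos: [0.5198, 0.0326, 0.1027]
orientation: [0.637, 0.771, 0.0, 0.0]
force: [-0.6, -1.2, -0.0]
grip_width: -0.003
finger_force: 0.0
```

```bash
python3 -m inch '[{"fingers":-1,"tx":0,"ty":0,"tz":0.002,"rx":0,"ry":0,"rz":0},{"fingers":-1,"tx":0,"ty":0.0015,"tz":0.002,"rx":0,"ry":0,"rz":0},{"fingers":-1,"tx":0,"ty":0.002,"tz":0.002,"rx":0,"ry":0,"rz":0}]'; python3 -m inch '[{"fingers":-1,"tx":0,"ty":0.001,"tz":0,"rx":0,"ry":0,"rz":0},{"fingers":-1,"tx":0,"ty":0.002,"tz":0,"rx":0,"ry":0,"rz":0},{"fingers":-1,"tx":0,"ty":0.002,"tz":0,"rx":0,"ry":0,"rz":0}]'
```

```text
time: 11.55
ee_pos: [0.52, 0.0327, 0.0997]
orientation: [0.637, 0.771, -0.001, -0.001]
force: [-3.6, -0.2, 1.9]
grip_width: 0.001
finger_force: 2.0
time: 11.92
ee_pos: [0.5203, 0.0327, 0.0996]
orientation: [0.637, 0.771, -0.002, -0.002]
force: [-7.6, -2.3, 3.5]
grip_width: -0.001
finger_force: 4.6
```

Contact with the lever. I'll continue in 2 mm steps.

```bash
python3 -m inch '[{"fingers":-1,"tx":0,"ty":0.001,"tz":0,"rx":0,"ry":0,"rz":0},{"fingers":-1,"tx":0,"ty":0.002,"tz":0,"rx":0,"ry":0,"rz":0},{"fingers":-1,"tx":0,"ty":0.002,"tz":0,"rx":0,"ry":0,"rz":0}]'; python3 -m inch '[{"fingers":-1,"tx":0,"ty":0.001,"tz":0,"rx":0,"ry":0,"rz":0},{"fingers":-1,"tx":0,"ty":0.002,"tz":0,"rx":0,"ry":0,"rz":0},{"fingers":-1,"tx":0,"ty":0.002,"tz":0,"rx":0,"ry":0,"rz":0}]'
```

```text
time: 12.3
ee_pos: [0.5206, 0.0328, 0.0995]
orientation: [0.637, 0.771, -0.004, -0.003]
force: [-12.2, -2.1, 7.6]
grip_width: 0.002
finger_force: 7.2
time: 12.68
ee_pos: [0.5208, 0.0329, 0.0995]
orientation: [0.637, 0.771, -0.005, -0.004]
force: [-16.6, -2.9, 12.2]
grip_width: 0.001
finger_force: 9.9
```

The push is meeting the tapered fingertip: the force on the finger is up and back, which is poor leverage, so I won't push harder. I'll back off and tilt the tool 40° so the fingertips reach in under the lever's tip.

```bash
python3 -m inch '[{"fingers":-1,"tx":0,"ty":-0.01,"tz":0,"rx":0,"ry":0,"rz":0},{"fingers":-1,"tx":0,"ty":-0.024,"tz":-0.01,"rx":0,"ry":0,"rz":0},{"fingers":-1,"tx":0,"ty":-0.024,"tz":-0.02,"rx":-10,"ry":0,"rz":0},{"fingers":-1,"tx":0,"ty":-0.024,"tz":-0.02,"rx":-20,"ry":0,"rz":0},{"fingers":-1,"tx":0,"ty":-0.024,"tz":-0.02,"rx":-30,"ry":0,"rz":0},{"fingers":-1,"tx":0,"ty":-0.024,"tz":-0.02,"rx":-40,"ry":0,"rz":0},{"fingers":-1,"tx":0,"ty":-0.024,"tz":-0.02,"rx":-40,"ry":0,"rz":0},{"fingers":-1,"tx":0,"ty":-0.024,"tz":-0.02,"rx":-40,"ry":0,"rz":0}]'
python3 - <<'E'
from h import *
s=read_state();R=Rn.from_quat(s['orientation']).as_matrix();print(R.round(3),s['joint_pos'].round(2),s['force'])
# lever tip corner in world from w3 pose (0.5544,0.0030), tool x=35.8,y=-16.3
a=np.radians(10.97);ex=np.array([np.cos(a),np.sin(a)]);ey=np.array([-np.sin(a),np.cos(a)])
o=np.array([.5544,.0030]);d=s['ee_pos'][:2]-o;print('rel fwd,side mm',d@ex*1000,d@ey*1000,s['ee_pos'])
E
```

```text
time: 13.68
ee_pos: [0.5029, 0.0293, 0.1205]
orientation: [0.599, 0.724, 0.264, 0.218]
force: [1.0, 0.2, 1.0]
grip_width: 0.005
finger_force: 0.0
[[-0.188  0.752  0.632]
 [ 0.982  0.144  0.121]
 [-0.     0.643 -0.766]] [-0.02  0.02 -0.91 -0.05  0.13  1.41] [1.01782846 0.16567957 1.01873639]
rel fwd,side mm -45.57116309499683 35.6609788143988 [0.50287546 0.02933738 0.12047723]
```

```bash
python3 -m inch '[{"fingers":-1,"tx":0,"ty":-0.0069,"tz":0.0082,"rx":0,"ry":0,"rz":0},{"fingers":-1,"tx":0,"ty":-0.0138,"tz":0.0165,"rx":0,"ry":0,"rz":0},{"fingers":-1,"tx":0,"ty":-0.008,"tz":0.0215,"rx":0,"ry":0,"rz":0},{"fingers":-1,"tx":0,"ty":-0.0016,"tz":0.0268,"rx":0,"ry":0,"rz":0},{"fingers":-1,"tx":0,"ty":-0.0016,"tz":0.0268,"rx":0,"ry":0,"rz":0},{"fingers":-1,"tx":0,"ty":-0.0016,"tz":0.0268,"rx":0,"ry":0,"rz":0}]'
cat > r.py <<'E'
from h import *
s=read_state();a=np.radians(10.97);ex=np.array([np.cos(a),np.sin(a)]);ey=np.array([-np.sin(a),np.cos(a)])
d=s['ee_pos'][:2]-np.array([.5544,.0030]);print('fwd,side,z mm',(d@ex*1000).round(1),(d@ey*1000).round(1),(s['ee_pos'][2]*1000).round(1),'F fwd,side,up',(s['force'][:2]@ex).round(1),(s['force'][:2]@ey).round(1),s['force'][2].round(1),s['joint_pos'].round(2))
E
python3 r.py
```

```text
time: 14.42
ee_pos: [0.5197, 0.0326, 0.099]
orientation: [0.598, 0.724, 0.264, 0.218]
force: [0.1, -0.6, -0.3]
grip_width: -0.002
finger_force: 0.0
fwd,side,z mm -28.4 35.6 99.0 F fwd,side,up 0.0 -0.6 -0.3 [-0.01  0.11 -0.9  -0.13  0.13  1.42]
```

```bash
python3 -m inch '[{"fingers":-1,"tx":0,"ty":0.0015,"tz":0.0013,"rx":0,"ry":0,"rz":0},{"fingers":-1,"tx":0,"ty":0.0023,"tz":0.0019,"rx":0,"ry":0,"rz":0},{"fingers":-1,"tx":0,"ty":0.0023,"tz":0.0019,"rx":0,"ry":0,"rz":0}]'; python3 r.py;  python3 -m inch '[{"fingers":-1,"tx":0,"ty":0.0015,"tz":0.0013,"rx":0,"ry":0,"rz":0},{"fingers":-1,"tx":0,"ty":0.0015,"tz":0.0013,"rx":0,"ry":0,"rz":0}]'; python3 r.py;  python3 -m inch '[{"fingers":-1,"tx":0,"ty":0.0015,"tz":0.0013,"rx":0,"ry":0,"rz":0},{"fingers":-1,"tx":0,"ty":0.0015,"tz":0.0013,"rx":0,"ry":0,"rz":0}]'; python3 r.py
```

```text
time: 14.8
ee_pos: [0.5223, 0.0331, 0.0987]
orientation: [0.599, 0.724, 0.264, 0.218]
force: [0.4, 0.6, -0.1]
grip_width: 0.002
finger_force: 0.0
fwd,side,z mm -25.8 35.6 98.7 F fwd,side,up 0.5 0.5 -0.1 [-0.01  0.12 -0.9  -0.13  0.13  1.42]
time: 15.05
ee_pos: [0.5234, 0.0334, 0.0978]
orientation: [0.599, 0.725, 0.263, 0.217]
force: [-0.3, -0.2, -1.5]
grip_width: 0.004
finger_force: 0.8
fwd,side,z mm -24.7 35.7 97.8 F fwd,side,up -0.4 -0.2 -1.5 [-0.01  0.12 -0.89 -0.13  0.13  1.42]
time: 15.3
ee_pos: [0.5243, 0.0337, 0.0968]
orientation: [0.599, 0.725, 0.262, 0.216]
force: [-3.7, -0.6, -1.4]
grip_width: -0.002
finger_force: 2.4
fwd,side,z mm -23.7 35.8 96.8 F fwd,side,up -3.8 0.1 -1.4 [-0.01  0.12 -0.89 -0.13  0.12  1.42]
```

Contact now is favourable: the lever pushes back and slightly down. I'll push on while rising a little to stay clear of the nose.

```bash
python3 -m inch '[{"fingers":-1,"tx":0,"ty":0.0018,"tz":-0.001,"rx":0,"ry":0,"rz":0},{"fingers":-1,"tx":0,"ty":0.0031,"tz":-0.0006,"rx":0,"ry":0,"rz":0}]'; python3 r.py;  python3 -m inch '[{"fingers":-1,"tx":0,"ty":0.0012,"tz":0.0005,"rx":0,"ry":0,"rz":0},{"fingers":-1,"tx":0,"ty":0.0022,"tz":0.0009,"rx":0,"ry":0,"rz":0}]'; python3 r.py;  python3 -m inch '[{"fingers":-1,"tx":0,"ty":0.0011,"tz":0.0005,"rx":0,"ry":0,"rz":0},{"fingers":-1,"tx":0,"ty":0.0022,"tz":0.0009,"rx":0,"ry":0,"rz":0}]'; python3 r.py
```

```text
time: 15.55
ee_pos: [0.5272, 0.0343, 0.1002]
orientation: [0.599, 0.725, 0.263, 0.217]
force: [-5.2, -0.6, -1.9]
grip_width: 0.004
finger_force: 2.4
fwd,side,z mm -20.7 35.9 100.2 F fwd,side,up -5.2 0.4 -1.9 [-0.    0.12 -0.88 -0.12  0.12  1.42]
time: 15.8
ee_pos: [0.5314, 0.0348, 0.1026]
orientation: [0.598, 0.724, 0.264, 0.219]
force: [-2.1, -0.3, -1.4]
grip_width: 0.001
finger_force: 1.2
fwd,side,z mm -16.6 35.6 102.6 F fwd,side,up -2.2 0.1 -1.4 [-0.    0.12 -0.87 -0.11  0.12  1.42]
time: 16.05
ee_pos: [0.5338, 0.0351, 0.1036]
orientation: [0.598, 0.724, 0.265, 0.219]
force: [-1.5, -0.3, -0.7]
grip_width: 0.001
finger_force: 0.5
fwd,side,z mm -14.1 35.4 103.6 F fwd,side,up -1.6 -0.0 -0.7 [-0.    0.12 -0.87 -0.11  0.12  1.42]
```

The lever is moving and the force is falling. A little further and it should flip.

```bash
python3 -m inch '[{"fingers":-1,"tx":0,"ty":0.0014,"tz":0.0007,"rx":0,"ry":0,"rz":0},{"fingers":-1,"tx":0,"ty":0.0022,"tz":0.0011,"rx":0,"ry":0,"rz":0}]'; python3 r.py;  python3 -m inch '[{"fingers":-1,"tx":0,"ty":0.0012,"tz":0.0008,"rx":0,"ry":0,"rz":0},{"fingers":-1,"tx":0,"ty":0.0018,"tz":0.0014,"rx":0,"ry":0,"rz":0},{"fingers":-1,"tx":0,"ty":0.0018,"tz":0.0014,"rx":0,"ry":0,"rz":0}]'; python3 r.py
```

```text
time: 16.3
ee_pos: [0.5361, 0.0355, 0.104]
orientation: [0.598, 0.724, 0.264, 0.219]
force: [0.3, 0.4, -0.5]
grip_width: -0.003
finger_force: 0.0
fwd,side,z mm -11.8 35.4 104.0 F fwd,side,up 0.4 0.3 -0.5 [-0.    0.13 -0.86 -0.11  0.12  1.42]
time: 16.68
ee_pos: [0.5372, 0.0359, 0.1031]
orientation: [0.599, 0.724, 0.264, 0.218]
force: [-0.1, -0.7, 0.3]
grip_width: -0.001
finger_force: 0.0
fwd,side,z mm -10.6 35.6 103.1 F fwd,side,up -0.3 -0.7 0.3 [ 0.    0.13 -0.86 -0.11  0.12  1.43]
```

The force has gone to zero, so it has likely flipped. I'll withdraw along the tool axis, straighten up and look.

```bash
python3 -m inch '[{"fingers":-1,"tx":0,"ty":0,"tz":-0.03,"rx":0,"ry":0,"rz":0},{"fingers":-1,"tx":0,"ty":0.02,"tz":-0.07,"rx":0,"ry":0,"rz":0},{"fingers":-1,"tx":0,"ty":0.04,"tz":-0.11,"rx":0,"ry":0,"rz":0},{"fingers":-1,"tx":0,"ty":0.04,"tz":-0.11,"rx":10,"ry":0,"rz":0},{"fingers":-1,"tx":0,"ty":0.04,"tz":-0.11,"rx":20,"ry":0,"rz":0},{"fingers":-1,"tx":0,"ty":0.04,"tz":-0.11,"rx":30,"ry":0,"rz":0},{"fingers":-1,"tx":0,"ty":0.04,"tz":-0.11,"rx":40,"ry":0,"rz":0},{"fingers":-1,"tx":0,"ty":0.04,"tz":-0.11,"rx":40,"ry":0,"rz":0},{"fingers":-1,"tx":0,"ty":0.04,"tz":-0.11,"rx":40,"ry":0,"rz":0}]'
python3 - <<'E'
from h import *
c=snap('wrist','w4');t=snap('top','top1')
P=cloud(c);d=P[...,2]
m=(np.hypot(P[...,0]-.5565,P[...,1]-.002)<.012)&(d<.15);print('new head z',np.median(d[m]))
o=np.zeros((560,800,3),np.uint8);o[:250,:400]=cv2.resize(c['color'],(400,250),interpolation=cv2.INTER_AREA)
o[:250,400:800]=cv2.resize(t['color'],(400,250),interpolation=cv2.INTER_AREA)
A=c['color'][120:320,190:470];o[250:550,:420]=cv2.resize(A,(420,300));o[250:550,420:780]=cv2.resize(t['color'][180:260,260:356],(360,300),interpolation=cv2.INTER_CUBIC)
cv2.imwrite('pics/end.png',o[:,:,::-1])
E
```

```text
time: 17.8
ee_pos: [0.4972, 0.0283, 0.2123]
orientation: [0.637, 0.771, 0.0, 0.0]
force: [-0.7, -0.3, 0.8]
grip_width: -0.002
finger_force: 0.0
new head z 0.09663665628825588
```

View pics/end.png

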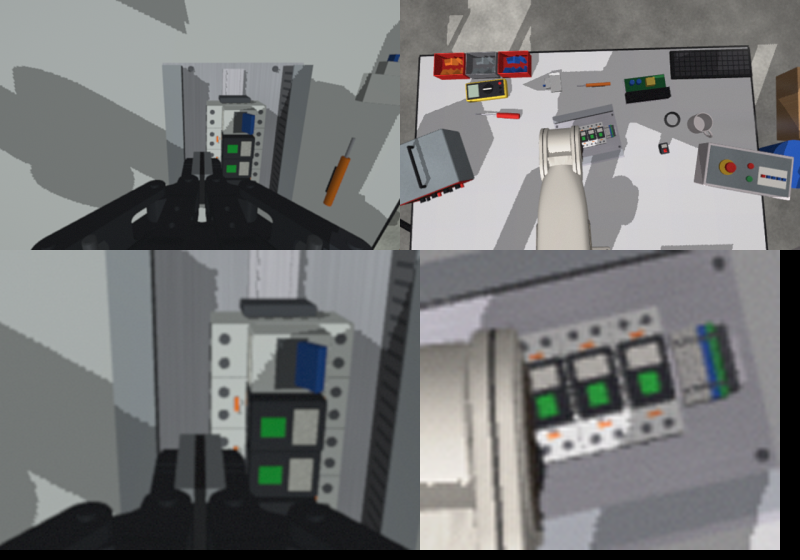

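The blue lever now leans to the +x side, at about (310,367) in the lower-left crop. The cartridge is still down beside its neighbours, nothing else has moved, and the robot is clear.

```bash
python3 -c "
from rig import ctrl
print(ctrl.sign_off())"
```

```text
the job is handed in; nothing more can be done
None
```

The good spare is snapped into the empty base and held against a 10 N pull; after that the breaker lever was pushed over to on, and the job was handed in at about 18 s with the robot touching nothing; my first push on the lever met it badly at about 20 N without moving it, so I backed off, and from a better angle it went over at about 5 N.

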